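Peel the stuck palette off its tray and hold it over the drawing board

ROBOT

A 6-joint arm with a two-finger parallel gripper is mounted at the origin on the work surface. World frame = base frame: x ahead of the robot, y to its left, z up, the work surface at z = 0. Lengths are in m, angles in rad, forces in N, time in s.
With the tool pointing down it reaches from about 0.4 to 0.825 m from the base axis. Payload 7 kg.
Tool frame: the origin (TCP) lies midway between the tips of the shut fingers; the grasp point (between the pads) lies arm.hold_point_z behind it (arm.hold_point_z is the distance from the TCP to the grasp point, in m); z points along the fingers, y is the line along which they close (so a half turn about z gives the same grasp; the last joint's range is limited). The gripper opens to 88 mm and grips with 3 to 60 N. Pads are 19 mm wide; open, the fingers measure 130 mm over their backs; the gripper's body (78 mm by 193 mm) begins 47 mm behind the grasp point.
Start: joints at [-0.965, 0.359, 0.012, 0, -1.224, -0.288], TCP at [0.211, -0.641, 0.227] pointing down, gripper open.
Joint ranges: [-3.07, 3.07], [-1.43, 2.12], [-1.02, 1.25], [-3.03, 1.67], [-3.05, -0], [-3.03, 3.03]. Speed limits (rad/s): [2.39, 2.39, 3.01, 3.14, 3.14, 3.14].

INTERFACE

Orientations are given as [roll, pitch, yaw] about the fixed x, y, z axes, in that order (R = Rz(yaw) Ry(pitch) Rx(roll)).
In Python, from station import arm gives the robot as it stands.
- The arm moves only by the shell command python3 -m crank 'ROWS' [OPENING] [FORCE]. ROWS is JSON, a list that holds one entry, the list of rows, each a list of 4 numbers: the shift along the tool's x, y, z in units of 25 mm (1.0 is 25 mm), then the turn about the tool's z in units of 5 degrees (1.0 is 5 degrees). A call has 1 to 12 rows; each row is the pose to reach, as a shift and turn from the pose commanded when the call began, along the tool's axes at that moment; what a row does not reach only later rows make up. A row lasts 1/8 s, in which the tool goes at most 62.5 mm and 10.7 degrees, less where a joint would pass 70% of its speed; a pose out of reach is approached as far as the arm can. A call with a gripper value outside its range is refused whole. OPENING is the closure, from 0 (fully open) to 1 (shut), set as the call begins (- or left out, the last holds). The fingers move at their own pace and stop on an object; FORCE is the grip in N (left out, the last holds). Time passes only in rows, so rows that repeat a pose let the fingers close. It gives the time, the measured TCP pose, the force, the opening and the grip force at its end, in the units of the state.
- arm.get_state(): the state, without advancing time (a new reading comes with each control period).
- arm.grab_frame(name): name is "scene" or "top" or "wrist"; returns (picture, depth): 480x640x3 uint8, red, green, blue; 480x640 float32, m along the optical axis (not along the pixel's ray), 0 where there is no reading.
- arm.get_calibration(name): a dict with "mtx" (3x3 intrinsics, pixels), "R" (3x3) and "t" (3): a world point X has camera coordinates R X + t; the wrist camera has in their place "mount" (4x4, takes a point from camera to tool coordinates, whose origin is the TCP and whose axes are the flange's). Camera axes: x right, y down, z forward; pixel columns grow to the right and rows downward; lengths in m; the calibration is good to about 2 mm. A picture is of the moment at which its call begins: read the wrist's pose just before it. get_calibration takes no time and is no camera call.
- arm.job_done(): hands the job in; it is judged then, once.
Trained networks look in the newest picture that a camera, given by its name, has taken for a name from the list of things; names that differ only in an ending like _2 or _b are one class to them, and where a whole thing is asked for, a point or a joint stands for the part that bears it (a point fixed in the world has none). Each returns a list of dicts, best first, with "score" (0 to 1); they miss things now and then, are a little off and sometimes report something else, mostly with a low value. They report only what shows in the picture. A call takes as long as a camera call. They do not tell look-alikes from the thing itself.
- arm.recognise(thing, camera): "extent" ([left, top, width, height] in pixels, round what is visible of it).
- arm.trace(thing, camera): "mask" (480x640 bool, what is visible of it) and "extent" ([left, top, width, height] in pixels, round what is visible of it).
The state is a dict: "t": time; "q": joint angles; "qd": joint speeds; "joint_efforts": joint torques, N m; "eef_pos": TCP position; "ee_rot": TCP orientation; "force": force on the tool from outside, world axes, zero at the start; "moment": the same for the moment, N m; "width": finger opening in m; "gripper_force": force on a finger pad.
Only numpy, scipy, OpenCV 4.12 (cv2) and the standard library are available. Lean on these libraries where they do the work, as an engineer would, in place of code of your own. Each camera call takes 0.05 s, during which the arm holds its last target. There are 200 camera calls.

TASK

The white mixing palette is stuck in the blue porcelain tray, whose sprung rubber beads grip its rim. Peel it off: take its orange tab and raise that corner, tilting the palette by at least some ten degrees while its opposite corner still rests on the porcelain tray, then lift it clear, leaving the porcelain tray standing where it is and everything else on the table undisturbed. Carry the palette to the drawing board and finish holding it there, still in the gripper: level, centred some 10 cm above the sheet, its long side along the board's long side, touching nothing else.

Things in the scene. Friction and masses are not known exactly. Their poses are not given: they have to be found in the camera images.
- palette: White plastic mixing palette with six wells, 90 g, nested in the porcelain tray. 196 mm (x) by 146 mm (y) over its rim; origin under its floor's centre, rim 14 to 18 mm above it, z up. Below the rim: 162 by 112 mm, 11 mm of play all round. Four sprung beads on the tray hold its short sides down; each gives when the rim there is 10 to 17 mm up.
- tab (a point): Middle of the upright orange tab at the palette's -x, -y corner (-86, -64, 40 mm in the palette's frame, axes parallel). A plate 6 mm thick, 28 mm wide, standing 34 mm above the rim, to 12 mm above this point. Its broad faces look along the palette's diagonal: its thickness lies along the direction 0.640 rad from the palette's x axis towards its y axis.
- heel (a point): Palette's corner opposite the tab, underside of the rim (94, 69, 14 mm in the palette's frame): the point about which it tips while it is peeled.
- base_tray: Blue porcelain tray under the palette, loose on the table, 200 (x) by 150 mm (y), 28 mm high, 0.7 kg; origin under its centre. The palette starts parallel to it, 14 mm higher, rim on rim. Four sprung rubber beads of 8 mm at x +-97, y +-30 mm lie just over the palette's rim; each pulls back with 0.5 to 2 N, yields up and out, and springs back once the rim has passed. A straight lift of the palette loads all four at once.
- seat (a point): Point on top of the porcelain tray's rim at its +x, +y corner, where the palette's heel rests at the start.
- board: Plywood drawing board with a white sheet held by a blue tape frame, fixed flat on the table, 260 mm (its x, the long side) by 200 mm (its y), 12 mm thick; origin under its centre.
- sprayer: White spray bottle with a blue collar and trigger, 84 mm wide, 190 mm tall, origin under its centre. Leave it alone.
- rinse_tub: Red plastic rinsing tub, 124 mm across, 75 mm tall, origin under its centre. Leave it alone.
- mug: White mug, 80 mm across, 95 mm tall, handle at its +y, origin under its centre. Leave it alone.
- tape_roll: Roll of blue masking tape lying flat, 96 mm across, 24 mm tall, origin under its centre. Leave it alone.
- ink_jar: Amber glass ink jar with a black cap, 56 mm across, 70 mm tall, origin under its centre. Leave it alone.
- small_cup: Small terracotta-coloured cup between the stack and the board, 52 mm across, 36 mm tall, origin under its centre. Leave it alone.
- paint_pot: Yellow paint pot, 60 mm across, 60 mm tall, origin under its centre. Leave it alone.
Mind the look-alikes: they are no part of the job. What is shaped like the palette but purple is not meant. Leave any red look-alike of the base_tray alone.

How it is judged:
By the outcome, as a careful person would: the job done as asked, in the order asked, and still so for the second after the job is handed in, while the arm keeps its last pose, push and grip.
It also fails if it takes over 51 s, if anything falls off the work surface, if the arm or the gripper's body presses on something with over 40 N, if the wrist force passes 120 N, or if a joint passes its speed limit or range.

## Working session

There is one attempt and no reset: what is moved stays moved. The work goes in short steps, Python scripts to look and compute and a shell command to move; the robot and the scene stay as the last step left them, time stands still between calls to the robot, and variables do not carry over. Pictures are saved under pics/ and viewed, at most 10 in all, crops included, and the job is handed in when it is done.

```bash
ls; mkdir -p pics
python3 - <<'E'
from station import arm
import cv2,numpy as np
s=arm.get_state();print({k:np.round(v,3).tolist() for k,v in s.items()},arm.hold_point_z)
for n in("scene","top"):
    p,d=arm.grab_frame(n);cv2.imwrite(f"pics/{n}0.png",p[:,:,::-1]);np.savez(f"pics/{n}0.npz",p=p,d=d)
    c=arm.get_calibration(n);print({k:np.round(v,3).tolist() for k,v in c.items()})
print(np.round(arm.get_calibration("wrist")["mount"],3).tolist())
E
```

```text
pics
{'t': 0.0, 'q': [-0.965, 0.359, 0.011, -0.0, -1.224, -0.288], 'qd': [0.0, 0.001, -0.001, -0.0, -0.001, 0.0], 'joint_efforts': [-0.001, -58.271, 29.307, 6.997, 0.007, -0.0], 'eef_pos': [0.211, -0.641, 0.226], 'ee_rot': [3.14, -0.0, -2.824], 'force': [0.149, -0.573, 0.448], 'moment': [-0.003, 0.003, 0.008], 'gripper_force': 0.0, 'width': 0.088} 0.0188
{'mtx': [[566.48, 0.0, 323.59], [0.0, 566.48, 242.815], [0.0, 0.0, 1.0]], 'R': [[-0.585, 0.811, -0.02], [0.49, 0.333, -0.806], [-0.647, -0.481, -0.592]], 't': [0.304, -0.199, 1.854]}
{'mtx': [[532.661, 0.0, 320.725], [0.0, 532.661, 235.031], [0.0, 0.0, 1.0]], 'R': [[-0.022, -1.0, -0.006], [-0.986, 0.023, -0.164], [0.164, 0.002, -0.986]], 't': [0.033, 0.515, 1.5]}
[[0.001, -0.961, -0.276, 0.072], [1.0, 0.001, -0.0, -0.001], [0.001, -0.276, 0.961, -0.158], [0.0, 0.0, 0.0, 1.0]]
```

View pics/top0.png

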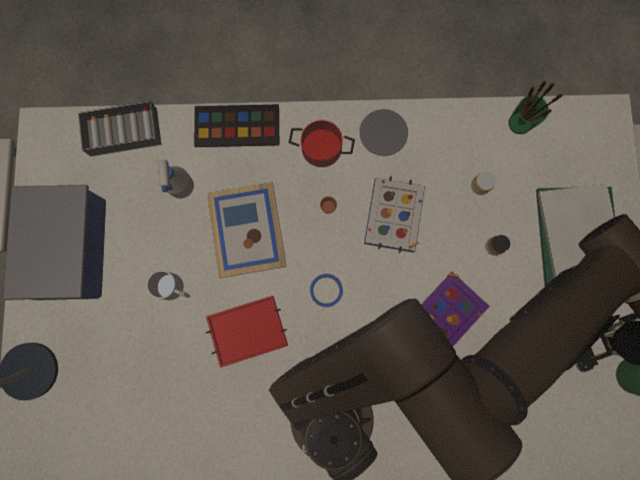

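View pics/scene0.png

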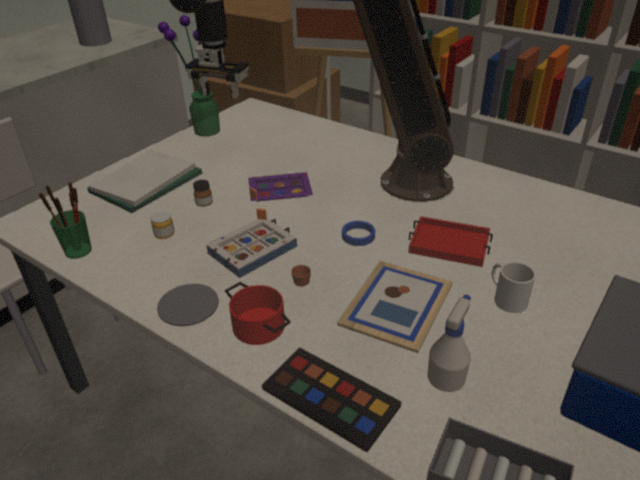

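The candidates in the top view are the white palette at (395,214) with its orange tab at about (414,244), the purple look-alike at (452,310), and the red tray at (247,330). The white palette in the blue tray fits the description. The board is at (247,229). I'll measure these and make one enlarged crop.

```bash
cat > h.py <<'E'
import numpy as np,cv2
from station import arm
def world(n,d):
    c=arm.get_calibration(n);K=c["mtx"];v,u=np.mgrid[:480,:640]
    P=np.stack([(u-K[0,2])/K[0,0]*d,(v-K[1,2])/K[1,1]*d,d],-1)
    W=(P-np.array(c["t"]))@np.array(c["R"]); W[d==0]=np.nan
    return W
def rect(xy):
    (c,s,a)=cv2.minAreaRect((xy*1000).astype(np.float32)); return np.round(c,1),np.round(s,1),round(a,1)
E
python3 - <<'E'
from h import *
for n,roi in(("top",(360,170,75,90)),("scene",(195,195,115,85))):
    z=np.load(f"pics/{n}0.npz");p,d=z["p"],z["d"];W=world(n,d)
    m=np.zeros((480,640),bool);x,y,w,h=roi;m[y:y+h,x:x+w]=1
    hsv=cv2.cvtColor(p,cv2.COLOR_RGB2HSV)
    print(n,"table z",np.nanmedian(W[...,2][m]),)
    r=m&(W[...,2]>.018)&(W[...,2]<.042);_,l,st,_=cv2.connectedComponentsWithStats(cv2.morphologyEx(r.astype(np.uint8),cv2.MORPH_OPEN,np.ones((3,3))));k=1+st[1:,4].argmax()
    print("palette",rect(W[...,:2][l==k]),(l==k).sum())
    t=m&(W[...,2]>.042)&(W[...,2]<.075);print("high",t.sum(),np.round(np.nanmedian(W[t],0),3),np.round(np.nanmax(W[t],0),3),np.round(np.nanmin(W[t],0),3))
    o=m&(hsv[...,0]<14)&(hsv[...,1]>150)&t;print("tab orange",o.sum(),np.round(np.nanmedian(W[o],0),3) if o.any() else "")
z=np.load("pics/top0.npz");p,d=z["p"],z["d"];W=world("top",d)
m=np.zeros((480,640),bool);m[175:285,200:292]=1;m&=(W[...,2]>.007)&(W[...,2]<.025)
_,l,st,_=cv2.connectedComponentsWithStats(cv2.morphologyEx(m.astype(np.uint8),cv2.MORPH_OPEN,np.ones((3,3))));k=1+st[1:,4].argmax()
print("board",rect(W[...,:2][l==k]),np.nanmedian(W[...,2][l==k]))
# obstacles along the way
for nm,(u,v) in dict(cup=(328,205),pot=(484,183),jar=(500,244),sprayer=(180,182),mug=(165,286),tape=(326,277),tub=(321,143)).items(): print(nm,np.round(np.nanmedian(W[v-2:v+3,u-2:u+3].reshape(-1,3),0),3))
q=np.load("pics/scene0.npz")["p"]
a=cv2.resize(p[165:265,350:450],(400,400),interpolation=2);b=cv2.resize(q[190:290,195:295],(400,400),interpolation=2)
cv2.imwrite("pics/crop.png",np.clip(np.hstack([a,b])[:,:,::-1]*1.4,0,255))
E
```

```text
top table z 0.012608491372762536
palette (array([ 574.4, -197.3]), array([150.4, 201.2]), 78.8) 1630
high 31 [ 0.477 -0.241  0.062] [ 0.68  -0.15   0.071] [ 0.469 -0.256  0.042]
tab orange 9 [ 0.477 -0.243  0.066]
scene table z 0.0026369867859166903
palette (array([ 582.2, -200.2]), array([157.6, 215.9]), 79.9) 2323
high 90 [ 0.485 -0.247  0.053] [ 0.684 -0.185  0.069] [ 0.476 -0.486  0.042]
tab orange 45 [ 0.485 -0.245  0.053]
board (array([543.1, 243.2]), array([259.9, 200.2]), 8.7) 0.012674696075246752
cup [ 0.612 -0.003  0.003]
pot [ 0.654 -0.456  0.059]
jar [ 0.473 -0.487  0.069]
sprayer [0.669 0.417 0.097]
mug [0.381 0.479 0.004]
tape [0.395 0.008 0.019]
tub [0.807 0.014 0.005][ WARN:0@0.697] global loadsave.cpp:1063 imwrite_ Unsupported depth image for selected encoder is fallbacked to CV_8U.
```

View pics/crop.png

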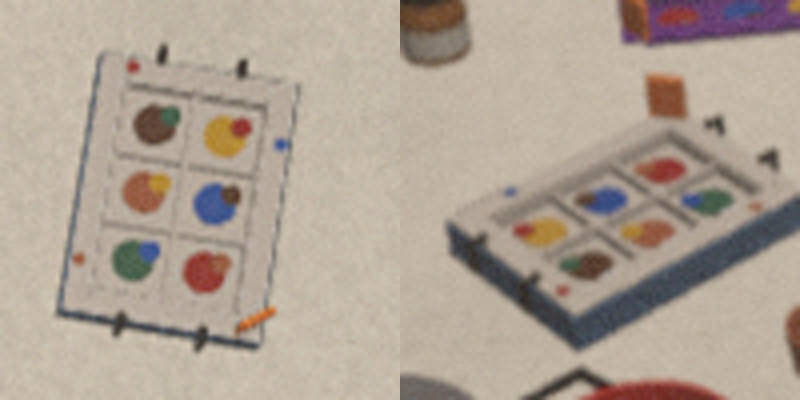

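The crop confirms it: the white palette has the orange tab at crop (257,320), four dark beads grip its short ends, and the blue tray is underneath. Palette yaw is about -11.2°, so the tab is at about (0.478, -0.243). I'll move to a hover above it.

```bash
python3 -m crank '[[[-1.5,1.2,0.2,-2],[-3.8,3,0.4,-4],[-6,4.7,0.8,-6],[-8.2,6.4,1,-8],[-10.4,8.1,1.3,-10],[-12.6,9.8,1.5,-12],[-15.1,11.8,1.8,-14],[-15.1,11.8,1.8,-16],[-15.1,11.8,1.8,-18],[-15.1,11.8,1.8,-19.5],[-15.1,11.8,1.8,-19.5],[-15.1,11.8,1.8,-19.5]]]' 0
python3 - <<'E'
from h import *
from scipy.spatial.transform import Rotation as Ro
s=arm.get_state();p,d=arm.grab_frame("wrist");c=arm.get_calibration("wrist")
print(np.round(s["eef_pos"],4),np.round(s["ee_rot"],4),np.round(s["q"],2),s["t"])
K=c["mtx"];v,u=np.mgrid[:480,:640]
P=np.stack([(u-K[0,2])/K[0,0]*d,(v-K[1,2])/K[1,1]*d,d],-1)
M=np.array(c["mount"]);T=P@M[:3,:3].T+M[:3,3]
W=T@Ro.from_euler("xyz",s["ee_rot"]).as_matrix().T+s["eef_pos"];W[d==0]=np.nan
np.savez("pics/w1.npz",p=p,d=d,W=W);cv2.imwrite("pics/w1.png",p[:,:,::-1])
hsv=cv2.cvtColor(p,cv2.COLOR_RGB2HSV)
near=np.hypot(W[...,0]-.478,W[...,1]+.243)<.04
t=near&(W[...,2]>.045)&(W[...,2]<.08);print(t.sum(),np.nanpercentile(W[t],[2,50,98],axis=0).round(4));
top=t&(W[...,2]>.060);print("top",top.sum(),rect(W[...,:2][top]) if top.any() else "")
r=(W[...,2]>.022)&(W[...,2]<.042)
_,l,st,_=cv2.connectedComponentsWithStats(cv2.morphologyEx(r.astype(np.uint8),cv2.MORPH_OPEN,np.ones((3,3))));k=1+st[1:,4].argmax()
print("pal",st[k],rect(W[...,:2][l==k]),np.nanmedian(W[...,2][l==k]))
E
```

```text
t: 1.6
eef_pos: [0.4771, -0.2431, 0.1814]
ee_rot: [3.141, 0.0, -1.125]
force: [0.4, 0.0, 0.1]
width: 0.0874
gripper_force: 0.0
[ 0.4771 -0.2431  0.1814] [ 3.1414e+00  2.0000e-04 -1.1253e+00] [-0.1   0.17 -0.36 -0.   -1.05  0.55] 1.6
271 [[ 0.4771 -0.2605  0.0491]
 [ 0.4849 -0.2497  0.0653]
 [ 0.4916 -0.2357  0.0667]]
top 246 (array([ 484.2, -247.5]), array([ 5.7, 27. ]), 25.6)
pal [   68    79   255   237 17988] (array([ 580.1, -202. ]), array([149.1, 219. ]), 79.3) 0.031213332199157007
```

View pics/w1.png

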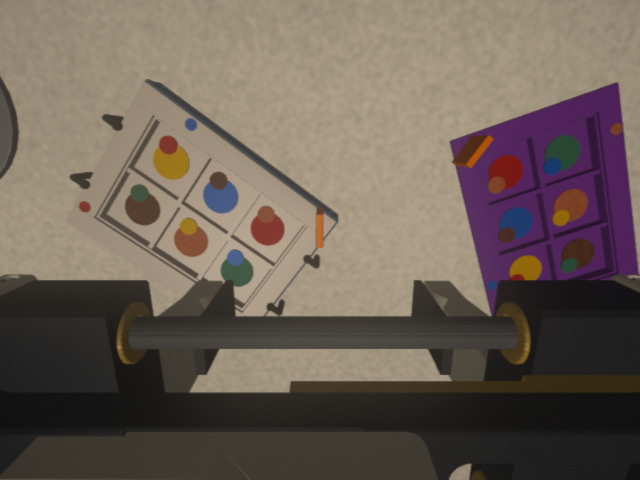

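The wrist view shows the tab edge-on at (320,230), standing across the closing line between the fingers, which is what I want. Its top centre measures (0.4842, -0.2475) at z 0.066. I'll lower until the fingers overlap only the tab's top ~14 mm and close gently, so the plate can rock between the pads.

```bash
python3 -m crank '[[[0.28,-0.18,1,0],[0.28,-0.18,2.5,0],[0.28,-0.18,4,0],[0.28,-0.18,4.8,0],[0.28,-0.18,5.2,0],[0.28,-0.18,5.2,0]]]' 0
python3 -m crank '[[[0,0,0,0],[0,0,0,0],[0,0,0,0],[0,0,0,0],[0,0,0,0],[0,0,0,0]]]' 1 8
```

```text
t: 2.4
eef_pos: [0.4842, -0.2475, 0.0513]
ee_rot: [3.141, 0.0, -1.123]
force: [0.5, -0.2, 0.1]
width: 0.0875
gripper_force: 0.0
t: 3.15
eef_pos: [0.4844, -0.2473, 0.0516]
ee_rot: [3.142, 0.0, -1.122]
force: [-0.3, -0.3, 0.2]
width: 0.0332
gripper_force: 0.0
```

```bash
python3 -m crank '[[[0,0,0,0],[0,0,0,0],[0,0,0,0],[0,0,0,0],[0,0,0,0],[0,0,0,0]]]' 1 8
```

```text
t: 3.9
eef_pos: [0.4844, -0.2474, 0.0515]
ee_rot: [3.142, 0.0, -1.122]
force: [0.4, -1.6, -0.3]
width: 0.0058
gripper_force: 8.0
```

```bash
python3 -m crank '[[[0,0,-0.08,0],[0,-0.02,-0.16,0],[0,-0.03,-0.24,0],[0,-0.04,-0.32,0],[0,-0.04,-0.32,0]]]' 1 8
python3 - <<'E'
from h import *
p,d=arm.grab_frame("scene");W=world("scene",d);np.savez("pics/scene1.npz",p=p,d=d,W=W)
cv2.imwrite("pics/s1.png",cv2.resize(p[180:290,180:330],(750,550),interpolation=2)[:,:,::-1])
E
```

```text
t: 4.53
eef_pos: [0.4856, -0.247, 0.0599]
ee_rot: [-3.141, -0.0, -1.122]
force: [0.0, -0.1, -1.2]
width: 0.0064
gripper_force: 8.1
```

View pics/s1.png

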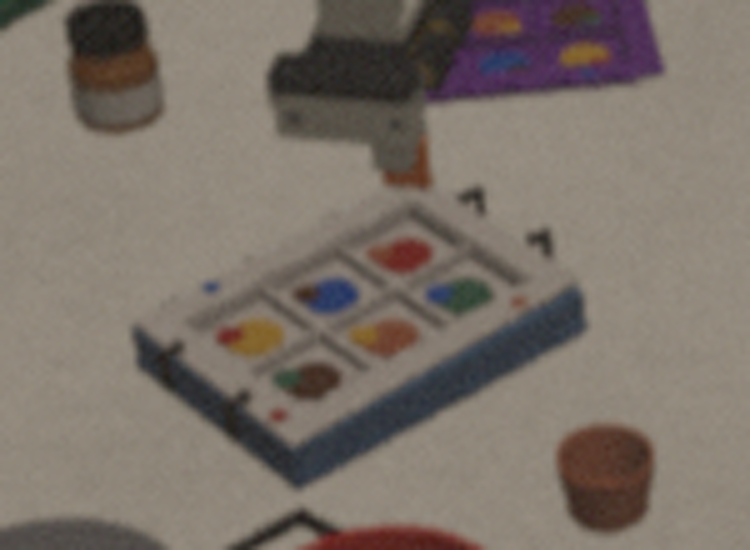

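The view shows the tab corner rising at (405,185) while the heel corner at (300,450) still sits on the blue tray. The pads opened 0.6 mm, which matches about 2° of tilt, so I'll continue along the arc.

```bash
python3 -m crank '[[[0,-0.03,-0.12,0],[0,-0.05,-0.24,0],[0,-0.08,-0.36,0],[0,-0.11,-0.48,0],[0,-0.14,-0.6,0],[0,-0.14,-0.6,0]]]' 1 8
```

```text
t: 5.32
eef_pos: [0.4884, -0.2454, 0.0748]
ee_rot: [-3.142, -0.0, -1.122]
force: [-0.5, -0.5, -1.1]
width: 0.0067
gripper_force: 8.1
```

```bash
cat >> h.py <<'E'
def tilt(name):
    out={}
    for n in("scene","top"):
        p,d=arm.grab_frame(n);W=world(n,d);np.savez(f"pics/{n}_{name}.npz",p=p,d=d,W=W)
        c,s=np.cos(-.1955),np.sin(-.1955);X=W[...,0]-.581;Y=W[...,1]+.2014
        a=c*X+s*Y;b=-s*X+c*Y
        # rim ring away from the beads/tab
        m=(abs(a)<.105)&(abs(b)<.080)&((abs(b)>.058)|(abs(a)>.084))&(W[...,2]>.022)&(W[...,2]<.12)&~((a<-.05)&(b<-.03))
        g=(a*.804+b*.594)[m];z=W[...,2][m];A=np.c_[g,np.ones_like(g)]
        for _ in range(4):
            f=np.linalg.lstsq(A,z,rcond=None)[0];k=abs(A@f-z)<max(.003,1.5*np.std(A@f-z));A,z=A[k],z[k]
        print(n,"tilt deg",round(np.degrees(np.arctan(-f[0])),2),"rim z at tab/heel",np.round([f[1]-.117*f[0],f[1]+.117*f[0]],4),len(z))
        if n=="scene": cv2.imwrite(f"pics/{name}.png",cv2.resize(p[180:290,180:330],(750,550),interpolation=2)[:,:,::-1])
E
python3 -c "
from h import *
tilt('s2')"
```

```text
scene tilt deg 7.81 rim z at tab/heel [0.0618 0.0298] 675
top tilt deg 7.73 rim z at tab/heel [0.06   0.0282] 233
```

View pics/s2.png

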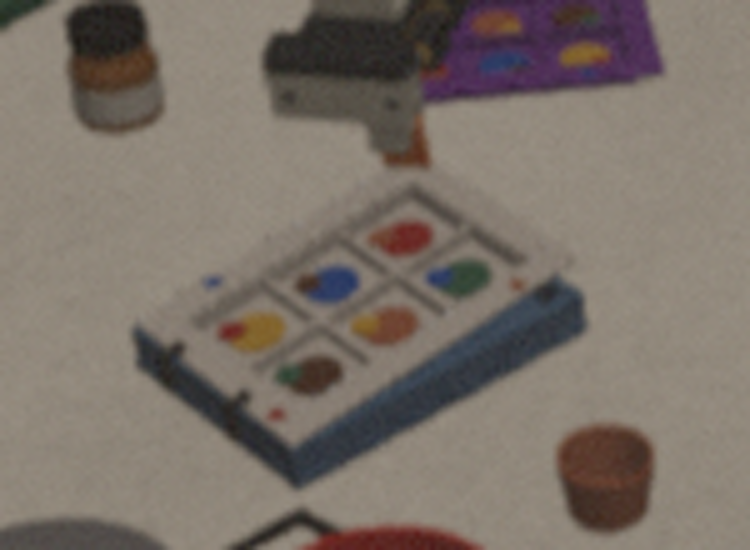

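The palette is tilted about 7° with its heel at (295,450) still on the tray, and both near beads have released. I'll ease the grip to 5 N so the pads resist tilting less, and carry on to about 14°.

```bash
python3 -m crank '[[[0,0,0,0],[0,-0.04,-0.12,0],[0,-0.08,-0.24,0],[0,-0.12,-0.36,0],[0,-0.16,-0.48,0],[0,-0.2,-0.6,0],[0,-0.24,-0.72,0],[0,-0.27,-0.84,0],[0,-0.3,-0.96,0],[0,-0.34,-1.08,0],[0,-0.38,-1.2,0],[0,-0.38,-1.2,0]]]' 1 5
python3 -c "
from h import *
tilt('s3')"
```

```text
t: 6.92
eef_pos: [0.4972, -0.2412, 0.1048]
ee_rot: [-3.141, -0.0, -1.122]
force: [1.2, 0.2, -2.3]
width: 0.0089
gripper_force: 5.1
scene tilt deg 15.54 rim z at tab/heel [0.0936 0.0285] 699
top tilt deg 16.69 rim z at tab/heel [0.0994 0.0292] 109
```

View pics/s3.png

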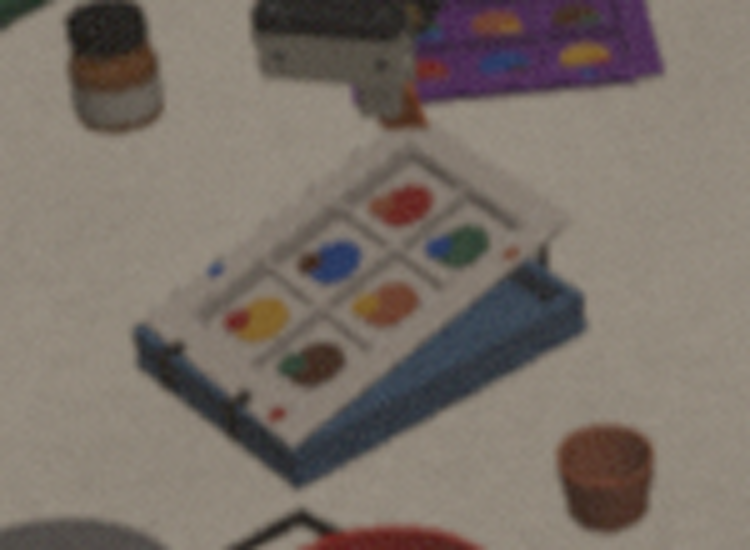

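The tilt is now about 15°, the heel at (295,455) is still on the tray's corner, and the tray hasn't moved. Next I'll clamp hard, which squares the plate to the pads and levels the palette, while rising and backing off along the diagonal.

```bash
python3 -m crank '[[[0,0,0,0],[0,0.05,-0.1,0],[0,0.15,-0.25,0],[0,0.25,-0.4,0],[0,0.35,-0.6,0],[0,0.45,-0.8,0],[0,0.5,-1,0],[0,0.5,-1.2,0],[0,0.5,-1.4,0],[0,0.5,-1.4,0]]]' 1 60
python3 -c "
from h import *
tilt('s4')"
```

```text
t: 8.28
eef_pos: [0.4861, -0.2467, 0.14]
ee_rot: [-3.141, -0.001, -1.122]
force: [-0.5, -0.3, -1.3]
width: 0.0052
gripper_force: 59.8
scene tilt deg -17.03 rim z at tab/heel [0.0059 0.0776] 789
top tilt deg -24.32 rim z at tab/heel [0.0157 0.1215] 126
```

View pics/s4.png

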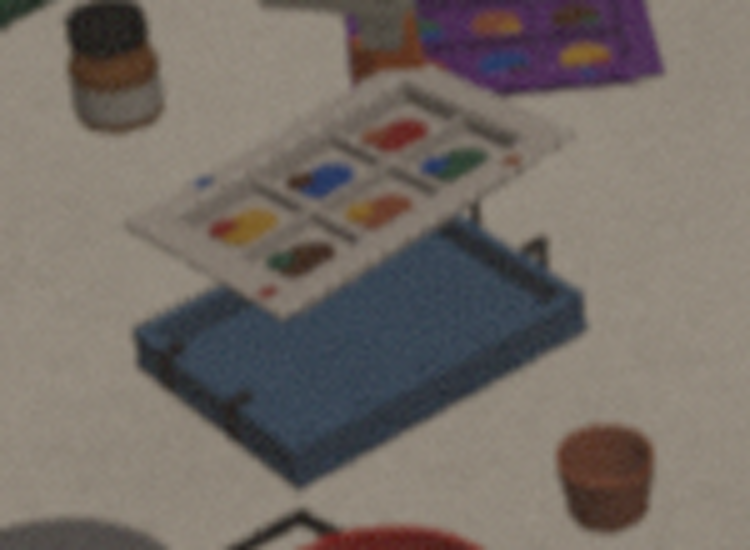

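The palette is off the tray and looks level. The tray stands where it was, with all four beads sprung back; the tilt fit above is void because it picked up the bare tray. Now I'll refine the board position and compute the carry.

Run:
```python
from h import *
z=np.load("pics/scene0.npz");W=world("scene",z["d"]);W0=W
m=np.zeros((480,640),bool);m[255:352,330:458]=1
print("table z near",np.nanmedian(W[340:352,300:330,2]))
m&=(W[...,2]>.007)&(W[...,2]<.022)
_,l,st,_=cv2.connectedComponentsWithStats(cv2.morphologyEx(m.astype(np.uint8),cv2.MORPH_OPEN,np.ones((5,5))));k=1+st[1:,4].argmax()
print("board",st[k],rect(W[...,:2][l==k]),np.nanmedian(W[...,2][l==k]))
# palette top plane now (scene): white rim, z>.1
W=np.load("pics/scene_s4.npz")["W"];r=(W[...,2]>.095)&(W[...,2]<.14)&(abs(W[...,0]-.585)<.13)&(abs(W[...,1]+.2)<.1)
r[:192]=0
P=W[r];A=np.c_[P[:,:2]-[.58,-.2],np.ones(len(P))];f=np.linalg.lstsq(A,P[:,2],rcond=None)[0]
print("plane slopes deg",np.degrees(f[:2]).round(2),"z",f[2].round(4),len(P),rect(P[:,:2]))
```

```text
table z near 0.00036112280210500044
board [ 341  261  110   88 5998] (array([549.1, 240.3]), array([267.7, 201. ]), 8.7) 0.012662847753904267
plane slopes deg [-4.14  7.2 ] z 0.1119 2194 (array([ 580.2, -195.9]), array([152.8, 202.6]), 79.7)
```

The scene view gives the board centre as about (0.549, 0.240) with its long side at 8.7°. The palette hangs clear but is rolled about 8° around its diagonal in the pads (left corner (130,225) low, right corner (570,135) high), so it needs levelling. I'll carry it above the board first.

```bash
python3 -m crank '[[[-0.4,-0.2,-0.3,0],[-1.4,-0.6,-0.5,-0.3],[-2.8,-1.2,-0.5,-0.7],[-4.3,-1.9,-0.5,-1.1],[-5.9,-2.6,-0.5,-1.6],[-7.5,-3.3,-0.5,-2],[-9.1,-4,-0.5,-2.4],[-10.7,-4.7,-0.5,-2.9],[-12.2,-5.4,-0.5,-3.3],[-13.6,-6,-0.5,-3.7],[-14.6,-6.5,-0.5,-4],[-15.1,-6.7,-0.5,-4]]]' 1 60
python3 -m crank '[[[0,0,0,0],[0,0,0,0]]]' 1 60
cat >> h.py <<'E'
def plane(name,zlo,zhi):
    for n in("scene","top"):
        p,d=arm.grab_frame(n);W=world(n,d)
        m=(W[...,2]>zlo)&(W[...,2]<zhi)&(np.hypot(W[...,0]-.548,W[...,1]-.241)<.14)&(np.hypot(W[...,0]-.473,W[...,1]-.165)>.05)
        _,l,st,_=cv2.connectedComponentsWithStats(cv2.morphologyEx(m.astype(np.uint8),cv2.MORPH_OPEN,np.ones((3,3))));k=1+st[1:,4].argmax();m=l==k
        P=W[m];q=P;A=np.c_[P[:,:2]-[.548,.241],np.ones(len(P))];z=P[:,2]
        for _ in range(3):
            f=np.linalg.lstsq(A,z,rcond=None)[0];r=A@f-z;kk=r<np.percentile(r,85);A,z=A[kk],z[kk]
        g=np.degrees(f[:2]);dg=np.array([.702,.712])
        print(n,"slopes deg x,y",g.round(1),"diag",(g@dg).round(1),"across",(g@[-dg[1],dg[0]]).round(1),"z",f[2].round(4),len(P),rect(q[:,:2]))
        if n=="scene": cv2.imwrite(f"pics/{name}.png",cv2.resize(p[150:370,310:610],(750,550),interpolation=2)[:,:,::-1])
E
python3 -c "
from h import *
plane('s5',.085,.17)"
```

```text
t: 9.88
eef_pos: [0.4726, 0.1679, 0.1524]
ee_rot: [-3.141, -0.0, -0.771]
force: [-0.5, -0.2, -1.2]
width: 0.0055
gripper_force: 59.8
t: 10.12
eef_pos: [0.4726, 0.1656, 0.1521]
ee_rot: [3.141, 0.0, -0.774]
force: [-0.2, -0.8, -1.3]
width: 0.0051
gripper_force: 59.8
scene slopes deg x,y [-5.8  6.4] diag 0.5 across 8.6 z 0.1246 3257 (array([544.6, 245.4]), array([200.4, 146.7]), 9.1)
top slopes deg x,y [-7.2  4.9] diag -1.5 across 8.6 z 0.1284 248 (array([595. , 305.8]), array([71.1, 48.4]), 9.4)
```

View pics/s5.png

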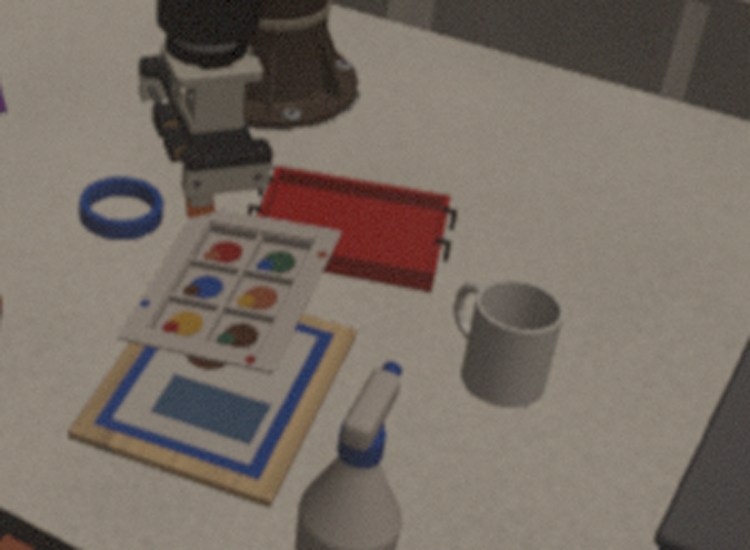

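The palette is centred over the board to within about 6 mm and aligned at 9.1°. It is level along its diagonal but still rolled 8.6° across it. I'll level it against the fixed flat board: lower it, ease the grip until it beds flat, clamp, and raise it again.

```bash
python3 -m crank '[[[0,0,0.3,0],[0,0,0.8,0],[0,0,1.3,0],[0,0,1.8,0],[0,0,2.3,0],[0,0,2.7,0],[0,0,2.8,0],[0,0,2.8,0]]]' 1 60
python3 -m crank '[[[0,0,0,0],[0,0,0,0],[0,0,0.1,0],[0,0,0.2,0],[0,0,0.3,0],[0,0,0.4,0],[0,0,0.5,0],[0,0,0.6,0],[0,0,0.6,0]]]' 1 10
```

```text
t: 11.22
eef_pos: [0.473, 0.1662, 0.082]
ee_rot: [3.142, -0.0, -0.773]
force: [-0.1, 0.4, -0.9]
width: 0.0057
gripper_force: 59.8
t: 12.35
eef_pos: [0.4728, 0.166, 0.0668]
ee_rot: [3.141, 0.0, -0.773]
force: [-0.2, 0.2, 0.5]
width: 0.0061
gripper_force: 10.0
```

```bash
python3 -m crank '[[[0,0,0.08,0],[0,0,0.16,0],[0,0,0.24,0],[0,0,0.32,0],[0,0,0.32,0]]]' 1 8
python3 -m crank '[[[0,0,0.06,0],[0,0,0.12,0],[0,0,0.18,0],[0,0,0.18,0]]]' 1 8
python3 -c "
from h import *
plane('s6',.018,.05)"
```

```text
t: 12.98
eef_pos: [0.473, 0.1662, 0.059]
ee_rot: [-3.142, -0.0, -0.773]
force: [0.0, -0.1, -0.6]
width: 0.0056
gripper_force: 8.0
t: 13.48
eef_pos: [0.473, 0.1661, 0.0545]
ee_rot: [3.142, -0.0, -0.773]
force: [-0.3, 0.7, 0.2]
width: 0.0062
gripper_force: 8.0
scene slopes deg x,y [-1.  4.] diag 2.2 across 3.5 z 0.0312 2891 (array([547.2, 245.2]), array([202.7, 147.3]), 9.4)
top slopes deg x,y [-1.3  3.4] diag 1.4 across 3.3 z 0.0336 514 (array([599.5, 258.8]), array([ 82.9, 147.8]), 11.0)
```

Pressing it down is working: the roll is down to about 3.4°. I'll continue in small steps.

```bash
python3 -m crank '[[[0,0,0.05,0],[0,0,0.1,0],[0,0,0.14,0],[0,0,0.14,0]]]' 1 8
python3 -m crank '[[[0,0,0.05,0],[0,0,0.1,0],[0,0,0.1,0]]]' 1 8
python3 -c "
from h import *
plane('s7',.018,.05)"
```

```text
t: 14.08
eef_pos: [0.4729, 0.1661, 0.051]
ee_rot: [3.141, 0.0, -0.773]
force: [-0.3, 0.2, 0.7]
width: 0.0056
gripper_force: 8.0
t: 14.45
eef_pos: [0.4731, 0.1659, 0.0493]
ee_rot: [-3.141, -0.0, -0.773]
force: [-2.6, -1.0, 9.0]
width: 0.0056
gripper_force: 8.0
scene slopes deg x,y [0.2 1.1] diag 0.9 across 0.6 z 0.0301 1928 (array([546.7, 243.3]), array([206.1, 146.9]), 9.2)
top slopes deg x,y [-0.3  0.9] diag 0.4 across 0.9 z 0.0317 519 (array([599.8, 256. ]), array([ 86.4, 146.5]), 9.9)
```

It is bedded flat, with slopes within 1°. Now I'll clamp hard and raise it 100 mm.

```bash
python3 -m crank '[[[0,0,0,0],[0,0,0,0],[0,0,0,0],[0,0,-0.1,0],[0,0,-0.4,0],[0,0,-0.9,0],[0.1,0,-1.5,0],[0.14,0.03,-2.2,0],[0.14,0.03,-2.9,0],[0.14,0.03,-3.5,0],[0.14,0.03,-3.9,0],[0.14,0.03,-4.05,0]]]' 1 60
python3 -m crank '[[[0,0,0,0],[0,0,0,0],[0,0,0,0],[0,0,0,0]]]' 1 60
python3 - <<'E'
from h import *
plane('s8',.085,.17)
p,d=arm.grab_frame("scene");W=world("scene",d);W0=np.load("pics/scene0.npz")["p"]
cv2.imwrite("pics/end.png",p[:,:,::-1])
E
```

```text
t: 16.05
eef_pos: [0.475, 0.1632, 0.1505]
ee_rot: [-3.141, -0.0, -0.773]
force: [0.4, -0.0, -0.9]
width: 0.0056
gripper_force: 60.0
t: 16.55
eef_pos: [0.4748, 0.163, 0.1495]
ee_rot: [3.141, 0.0, -0.773]
force: [0.6, 0.3, -1.4]
width: 0.0051
gripper_force: 60.0
scene slopes deg x,y [0.6 1.9] diag 1.7 across 0.9 z 0.1255 3037 (array([549.7, 240.5]), array([201.7, 147.1]), 9.2)
top slopes deg x,y [-0.8 -0.4] diag -0.8 across 0.3 z 0.1315 272 (array([601. , 297.8]), array([69.9, 56. ]), 8.7)
```

View pics/end.png

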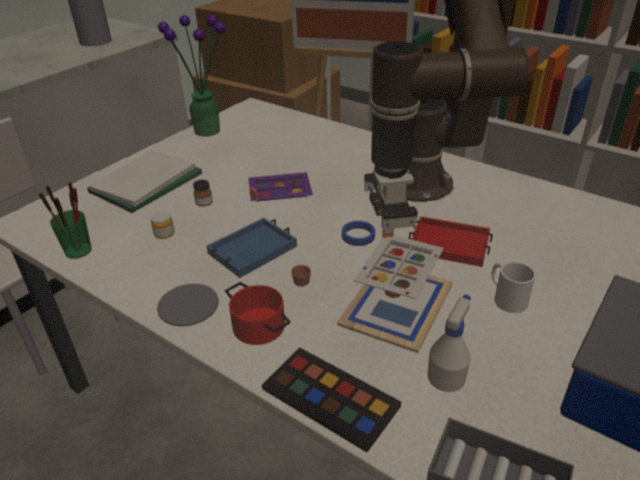

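The palette is held at (402,265), level within about 1–2° and centred at (0.550, 0.2405) against the board's (0.549, 0.240). It sits about 10 cm above the sheet at 9.2°, against the board's 8.7°. The tray at (252,245) and everything else are where they started.

```bash
python3 -c "
from station import arm
print(arm.job_done())"
```

```text
the job is handed in; nothing more can be done
None
```

The job is handed in at about 17 s: the palette was peeled about 15° by its tab with the heel still on the tray, then lifted clear, and is now held level and aligned, centred about 10 cm above the sheet; on the way I rested it briefly on the drawing board to take out an 8.6° roll, and the tray and everything else look unmoved.

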